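# Fetch the record weight from behind the counter clutter

### The job

The brass record weight is hemmed in by three containers on the round board. First clear all three containers onto the cork mat, then set the weight down gently, without dropping it, over the spindle of the record deck so that it lies flat on the record, and only then put each container back on the coaster of its own colour, centred and upright. Knock nothing over and leave the mug alone.

Things in the scene. Friction and masses are not known exactly. Their poses are not given: they have to be found in the camera images.
- can_red: Red spray can with a white cap and a white paper band. A smooth upright cylinder 50 mm across up to 96 mm height, topped by a narrower cap 25 mm wide; 118 mm tall in all. Origin: centre of its underside; z up along its axis. 0.14 to 0.28 kg. It starts standing on the coaster of its own colour.
- tin_blue: Blue tin with a blue lid and a white band. Smooth upright cylinder 50 mm across up to 104 mm height, topped by a 47 mm wide lid; 116 mm tall in all. Origin: centre of its underside; z up along its axis. 0.14 to 0.28 kg. It starts standing on the coaster of its own colour.
- bottle_yellow: Yellow squeeze bottle with a black pointed nozzle and a black band. A smooth upright cylinder 50 mm across up to 96 mm height, topped by a narrower nozzle up to 20 mm wide; 120 mm tall in all. Origin: centre of its underside; z up along its axis. 0.14 to 0.28 kg. It starts standing on the coaster of its own colour.
- weight: Brass record weight: puck 54 mm across, 40 mm tall, dark dot on top, 0.24 to 0.39 kg. A recess 26 mm wide and 26 mm deep in its underside goes over the spindle. Origin: centre of its underside; z up. It starts on the bare wood in the middle of the round board (underside 15 mm above the table); the containers' sides are 35 mm from its axis, so no gripper fits down until they are cleared.
- coaster_red: Red coaster: fixed disc 62 mm across, 3 mm thick, on the 15 mm thick round wooden board (204 mm across). Origin: centre of its underside; its top face is 18 mm above the table. The three lie 60 mm from the board's centre, 120 degrees apart; which colour lies where changes. At the start the red spray can stands on it, leaving a 6 mm rim to see.
- coaster_blue: Blue coaster: fixed disc 62 mm across, 3 mm thick, on the 15 mm thick round wooden board (204 mm across). Origin: centre of its underside; its top face is 18 mm above the table. The three lie 60 mm from the board's centre, 120 degrees apart; which colour lies where changes. At the start the blue tin stands on it, leaving a 6 mm rim to see.
- coaster_yellow: Yellow coaster: fixed disc 62 mm across, 3 mm thick, on the 15 mm thick round wooden board (204 mm across). Origin: centre of its underside; its top face is 18 mm above the table. The three lie 60 mm from the board's centre, 120 degrees apart; which colour lies where changes. At the start the yellow bottle stands on it, leaving a 6 mm rim to see.
- mat: Cork mat, the side area: a fixed sheet 280 mm long (its x) by 120 mm wide (its y), 4 mm thick, lying on the table. Origin: centre of its underside. It is empty at the start; three containers fit in a row along x, for example at its middle and 85 mm either side.
- deck: Fixed record deck: grey case, top 45 mm above the table, with a platter and a black record (175 mm wide, orange label) whose top face is at 55 mm. Origin: on the table plane straight under the spindle; z up. The spindle is 7 mm thick and stands 10 mm above the record. The case spans x -160 to +110, y -110 to +110 mm; the parked tone arm (75 mm high) runs along y at x = -130 mm.
- mug: White ceramic mug 80 mm across and 92 mm tall, a bystander on the far side of the counter. Origin: centre of its underside. Not to be moved.

How it is judged:
On the way, in this order (a step that is already met when the one before it is completed fails the run):
1. all three containers stand upright on the cork mat (x of can_red in the frame of mat between -0.14 and 0.14 m and y of can_red in the frame of mat between -0.06 and 0.06 m and z of can_red in the frame of mat between 0 and 0.009 m and angle between each of can_red, tin_blue, bottle_yellow's own z axis and vertical below 0.1 rad and linear speed of each of can_red, tin_blue, bottle_yellow below 0.05 m/s and x of tin_blue in the frame of mat between -0.14 and 0.14 m and y of tin_blue in the frame of mat between -0.06 and 0.06 m and z of tin_blue in the frame of mat between 0 and 0.009 m and x of bottle_yellow in the frame of mat between -0.14 and 0.14 m and y of bottle_yellow in the frame of mat between -0.06 and 0.06 m and z of bottle_yellow in the frame of mat between 0 and 0.009 m), for 0.2 s.
2. the weight lies flat on the record, over the spindle, while the three containers still stand on the mat (all of step 1 and horizontal distance between weight and deck below 0.011 m and z of weight in the frame of deck between 0.05 and 0.059 m and angle between weight's own z axis and vertical below 0.08 rad and linear speed of weight below 0.03 m/s), for 0.2 s.
At the end, for the whole second after the job is handed in: Weight flat on the record over the spindle (within 11 mm, underside within 4 mm of the record); each container upright (0.1 rad) on the coaster of its own colour, axis within 12 mm of its centre; mug within 20 mm of its start; all released and at rest (horizontal distance between weight and deck below 0.011 m and z of weight in the frame of deck between 0.05 and 0.059 m and angle between weight's own z axis and vertical below 0.08 rad and linear speed of each of weight, can_red, tin_blue, bottle_yellow below 0.03 m/s and horizontal distance between can_red and coaster_red below 0.012 m and z of can_red in the frame of coaster_red between -0.002 and 0.008 m and angle between each of can_red, tin_blue, bottle_yellow's own z axis and vertical below 0.1 rad and horizontal distance between tin_blue and coaster_blue below 0.012 m and z of tin_blue in the frame of coaster_blue between -0.002 and 0.008 m and horizontal distance between bottle_yellow and coaster_yellow below 0.012 m and z of bottle_yellow in the frame of coaster_yellow between -0.002 and 0.008 m and distance of mug from where it was at the start of the episode below 0.02 m); the robot touches nothing.
It fails at once if a container or the weight is knocked over (tilted by more than 0.6 rad) (angle between any of can_red, tin_blue, bottle_yellow, weight's own z axis and vertical above 0.6 rad).
It fails at once if the weight is let go more than 15 mm above the record (horizontal distance between weight and deck below 0.06 m and z of weight in the frame of deck above 0.07 m and contact force between the fingers and weight below 0.05 N).
It fails at once if the mug is moved by more than 20 mm (distance of mug from where it was at the start of the episode above 0.02 m).
It also fails if it takes over 147 s, if anything falls off the work surface, if the arm or the gripper's body presses on something with over 40 N, if the wrist force passes 120 N, or if a joint passes its speed limit or range.

### The arm

A 6-joint arm with a two-finger parallel gripper is mounted at the origin on the work surface. World frame = base frame: x ahead of the robot, y to its left, z up, the work surface at z = 0. Lengths are in m, angles in rad, forces in N, time in s.
With the tool pointing down it reaches from about 0.3 to 0.875 m from the base axis. Payload 6.4 kg.
Tool frame: the origin (TCP) lies midway between the tips of the shut fingers; the grasp point (between the pads) lies 19 mm behind it; x points along the fingers, y is the direction in which the jaws open and shut, and the axes are right-handed (so a half turn about x gives the same grasp; the last joint's range is limited). The gripper opens to 85 mm and grips with 20 to 120 N. Pads are 22 mm wide; open, the fingers measure 114 mm over their backs; the gripper's body (76 mm by 85 mm) begins 54 mm behind the grasp point. The pads swing forward as they close: fully open they stand 13 mm farther back than shut.
Start: joints at [1.119, 0.181, 1.607, -0, 1.354, -0.206], TCP at [0.14, 0.558, 0.231] pointing down, gripper open.
Joint ranges: [-2.99, 2.99], [-0.89, 2.07], [0.3, 2.58], [-1.14, 4.28], [0, 2.63], [-3.12, 3.12]. Speed limits (rad/s): [2.57, 2.57, 3.01, 3.14, 3.14, 3.14].

### API

Orientations are given as a unit quaternion [w, x, y, z].
In Python, from bench import ctrl gives the robot as it stands.
- The arm moves only by the tool step_arm, never from a script. Its argument "motion" is a list of rows, each a list of 7 numbers: the shift along the tool's x, y, z in mm, then the turn, a rotation vector about the tool's x, y, z in degrees, then the closure in counts, from 0 (fully open) to 255 (shut). In form: [[tx, ty, tz, rx, ry, rz, hand], ...]. A call has 1 to 10 rows; each row is the pose to reach, as a shift and turn from the pose commanded when the call began, along the tool's axes at that moment; what a row does not reach only later rows make up. A row lasts 1/8 s, in which the tool goes at most 62.5 mm and 10.7 degrees, less where a joint would pass 70% of its speed; a pose out of reach is approached as far as the arm can. A call with a gripper value outside its range is refused whole. The fingers move at their own pace and stop on an object; the grip force is fixed at half the most. Time passes only in rows, so rows that repeat a pose let the fingers close. It gives the time, the measured TCP pose, the force and the opening at its end, in the units of the state.
- ctrl.get_obs(): the state, without advancing time (a new reading comes with each control period).
- ctrl.camera(name): name is "side" or "top"; returns (picture, depth): 420x560x3 uint8, red, green, blue; 420x560 float32, m along the optical axis (not along the pixel's ray), 0 where there is no reading.
- ctrl.camera_info(name): a dict with "fx", "fy", "cx", "cy" (pixels), "dist_coeffs" ([k1, k2, p1, p2, k3] as OpenCV has them; the pictures are not rectified), "T" (4x4, takes a point from camera to world coordinates). Camera axes: x right, y down, z forward; pixel columns grow to the right and rows downward; lengths in m; the calibration is good to about 2 mm. A picture is of the moment at which its call begins. camera_info takes no time and is no camera call.
- ctrl.hand_in(): hands the job in, once; it reports no verdict.
The state is a dict: "time_s": time; "q": joint angles; "dq": joint speeds; "joint_efforts": joint torques, N m; "eef_pos": TCP position; "eef_rot": TCP orientation; "wrist_force": force on the tool from outside, world axes, zero at the start; "torque": the same for the moment, N m; "opening": opening from 0.0 (shut) to 1.0 (fully open).
Only numpy, scipy, OpenCV 4.12 (cv2) and the standard library are available. Lean on these libraries where they do the work, as an engineer would, in place of code of your own. Each camera call takes 0.05 s, during which the arm holds its last target. There are 200 camera calls.

## Working session

There is one attempt and no reset: what is moved stays moved. The work goes in short steps, Python scripts to look and compute and a tool call to move; the robot and the scene stay as the last step left them, time stands still between calls to the robot, and variables do not carry over. Pictures are saved under pics/ and viewed, about 12 in all and at most 16, crops included, and the job is handed in when it is done.

Besides the shell and the picture viewer there is one more tool, called after "Emit:" as a command line: name --pt "numbers of a row" for each row, then --argument value for the rest. step_arm: Moves the arm, as the interface text tells. Its arguments: {"type":"object","properties":{"motion":{"type":"array","items":{"type":"array","items":{"type":"number"}}}},"required":["motion"]}

```bash
mkdir -p pics; python3 - <<'E'
from bench import ctrl
import cv2,numpy as np
for n in("top","side"):
    im,d=ctrl.camera(n); cv2.imwrite(f"pics/{n}0.png",im[:,:,::-1]); np.save(f"{n}0.npy",d)
    print(n,{k:(np.round(v,4).tolist()) for k,v in ctrl.camera_info(n).items()})
print(ctrl.get_obs())
E
```

```text
top {'fx': 441.4065, 'fy': 441.4065, 'cx': 278.2321, 'cy': 213.4494, 'dist_coeffs': [-0.1444, 0.0, 0.0, 0.0, 0.0], 'T': [[0.0136, -0.993, 0.1174, 0.4552], [-0.9996, -0.0108, 0.0244, -0.0258], [-0.0229, -0.1177, -0.9928, 1.0121], [0.0, 0.0, 0.0, 1.0]]}
side {'fx': 400.6728, 'fy': 400.6728, 'cx': 288.1906, 'cy': 203.9683, 'dist_coeffs': [0.0328, 0.0, 0.0, 0.0, 0.0], 'T': [[-0.9167, -0.2869, 0.2783, 0.3128], [-0.3996, 0.649, -0.6474, 0.605], [0.0051, -0.7046, -0.7096, 0.7339], [0.0, 0.0, 0.0, 1.0]]}
{'time_s': 0.1, 'q': array([ 1.11868231e+00,  1.81499513e-01,  1.60790287e+00, -4.07901243e-05,
        1.35377528e+00, -2.06325383e-01]), 'dq': array([-0.0001233 , -0.00098081, -0.00093979, -0.00043998,  0.00012256,
        0.00027033]), 'joint_efforts': array([ 9.69428111e-04, -4.45883381e+01, -3.52237022e+01, -2.47641692e-04,
        4.18776952e-03,  7.07138292e-05]), 'eef_pos': array([0.13970029, 0.55726492, 0.23045829]), 'eef_rot': array([ 0.70160609,  0.08614287,  0.70194179, -0.08721255]), 'wrist_force': array([ 0.27977882, -0.023315  ,  0.71459819]), 'torque': array([ 0.02843901, -0.01150653,  0.05334642]), 'opening': 1.0015233254859046}
```

View pics/top0.png

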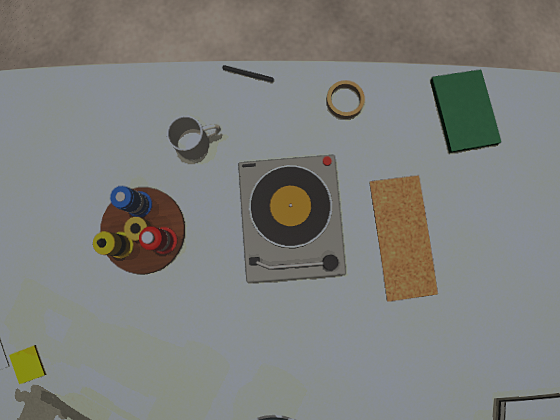

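View pics/side0.png

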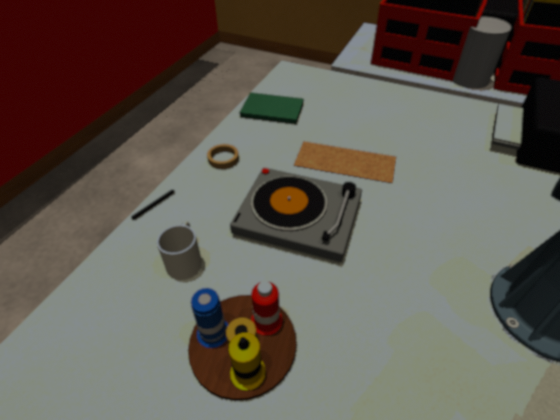

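The top view shows the board near (143,230), with blue at (125,198), yellow at (104,244), red at (152,238) and the weight at (134,228). The spindle is near (290,205) and the mat near (403,238). The side view shows the same layout, with nothing between them at carrying height. Next I measure.

```bash
cat > h.py <<'E'
import numpy as np, cv2
from bench import ctrl
from scipy.optimize import least_squares
from scipy.spatial.transform import Rotation as R
def rays(n,uv):
    c=ctrl.camera_info(n); K=np.array([[c['fx'],0,c['cx']],[0,c['fy'],c['cy']],[0,0,1.]])
    p=cv2.undistortPoints(np.asarray(uv,np.float64).reshape(-1,1,2),K,np.array(c['dist_coeffs']))[:,0]
    T=np.array(c['T']); return T[:3,3],np.c_[p,np.ones(len(p))]@T[:3,:3].T
def plane(n,uv,z):
    o,d=rays(n,uv); return o+d*((z-o[2])/d[:,2])[:,None]
def cloud(n,D):
    h,w=D.shape; u,v=np.meshgrid(np.arange(w),np.arange(h))
    o,d=rays(n,np.c_[u.ravel(),v.ravel()]); return (o+d*D.reshape(-1,1)).reshape(h,w,3)
def circ(P,r,f=.002):
    P=P[:,:2]; s=least_squares(lambda c:np.hypot(*(P-c).T)-r,np.median(P,0),loss='soft_l1',f_scale=f)
    return s.x,np.median(np.abs(np.hypot(*(P-s.x).T)-r)),len(P)
def mask(im,c):
    H,S,V=cv2.split(cv2.cvtColor(im,cv2.COLOR_RGB2HSV).astype(int)) if 0 else [a.astype(int) for a in cv2.split(cv2.cvtColor(im,cv2.COLOR_RGB2HSV))]
    return {'red':((H<5)|(H>175))&(S>190)&(V>90),'blue':(H>100)&(H<120)&(S>150)&(V>50),'yellow':(H>23)&(H<32)&(S>170)&(V>70),
     'wood':((H<14)|(H>176))&(S>90)&(V>25)&(V<115),'cork':(H>8)&(H<20)&(S>100)&(V>120),'brass':(H>14)&(H<24)&(S>100)&(V>100)}[c]
def goto(x,y,z,jaw=90):
    "shift (mm, tool axes) and rotvec (deg) from now to tool-down pose with jaw axis at angle jaw"
    o=ctrl.get_obs(); q=o['eef_rot']; R0=R.from_quat([q[1],q[2],q[3],q[0]]); a=np.radians(jaw)
    X=np.array([0,0,-1.]);Y=np.array([np.cos(a),np.sin(a),0]);Z=np.cross(X,Y)
    R1=R.from_matrix(np.c_[X,Y,Z]); return np.round(R0.inv().apply(np.array([x,y,z])-o['eef_pos'])*1000,1),np.round((R0.inv()*R1).as_rotvec(degrees=True),1)
E
python3 - <<'E'
from h import *
q=ctrl.get_obs()['eef_rot'];print(R.from_quat([q[1],q[2],q[3],q[0]]).as_matrix().round(2))
for n in('top','side'):
    im=cv2.imread(f'pics/{n}0.png')[:,:,::-1].copy(); D=np.load(n+'0.npy'); C=cloud(n,D); z=C[...,2]; ok=D>0
    reg=(C[...,0]>.25)&(C[...,0]<.62)&(C[...,1]>.12)&(C[...,1]<.5)&ok
    for c in('red','blue','yellow'):
        m=mask(im,c)&reg
        P=C[m&(z>.035)&(z<.11)]; print(n,c,'body',circ(P,.025), len(P))
        m2=m&(z<.03)
        P=plane(n,np.argwhere(m2)[:,::-1],.018); print('  rim px',len(P), circ(P,.0285) if len(P)>10 else '')
    ringm=reg&(z>.008)&(z<.022)&mask(im,'wood')
    cs,_=cv2.findContours((reg&(z>.008)).astype(np.uint8),0,1); cs=max(cs,key=cv2.contourArea)[:,0]
    P=plane(n,cs,.015); zz=z[cs[:,1],cs[:,0]]; print(' board',circ(P[zz<.022],.102))
    # weight top
    m=reg&(z>.047)&(z<.063)&mask(im,'brass'); P=plane(n,np.argwhere(m)[:,::-1],.055); print(' weight top',P.mean(0) if len(P) else 0,len(P),cv2.minEnclosingCircle(P[:,:2].astype(np.float32)) if len(P) else '')
    # mat
    m=mask(im,'cork')&(C[...,1]<-.15)&ok; cs,_=cv2.findContours(m.astype(np.uint8),0,1); cs=max(cs,key=cv2.contourArea)[:,0]
    P=plane(n,cs,.004)[:,:2].astype(np.float32)*1000; print(' mat',cv2.minAreaRect(P), 'z',np.median(z[m]))
    # label and record
    m=(np.abs(z-.055)<.012)&ok&(mask(im,'cork')|mask(im,'brass'))&(C[...,1]<.1)&(C[...,1]>-.15)
    cs,_=cv2.findContours(m.astype(np.uint8),0,1); cs=max(cs,key=cv2.contourArea)[:,0]
    P=plane(n,cs,.055); (cx,cy),r=cv2.minEnclosingCircle(P[:,:2].astype(np.float32)); print(' label',cx,cy,r,circ(P,r*.98),'z',np.median(z[m]))
E
```

```text
[[-0.    0.24  0.97]
 [-0.    0.97 -0.24]
 [-1.   -0.   -0.  ]]
  return _methods._mean(a, axis=axis, dtype=dtype,
  ret = um.true_divide(
Traceback (most recent call last):
  File "h.py", line 15, in circ
    P=P[:,:2]; s=least_squares(lambda c:np.hypot(*(P-c).T)-r,np.median(P,0),loss='soft_l1',f_scale=f)
                 ~~~~~~~~~~~~~^^^^^^^^^^^^^^^^^^^^^^^^^^^^^^^^^^^^^^^^^^^^^^^^^^^^^^^^^^^^^^^^^^^^^^^
ValueError: Initial guess is outside of provided bounds
```

```bash
python3 - <<'E'
from h import *
im=cv2.imread('pics/top0.png')[:,:,::-1].copy(); D=np.load('top0.npy'); C=cloud('top',D); H=cv2.cvtColor(im,cv2.COLOR_RGB2HSV)
for u,v in[(165,238),(148,238),(135,201),(118,195),(112,244),(128,226),(155,262),(290,225),(403,238),(126,235),(131,248),(150,200),(178,238)]: print(u,v,C[v,u].round(3),H[v,u])
im=cv2.imread('pics/side0.png')[:,:,::-1].copy(); D=np.load('side0.npy'); C=cloud('side',D); H=cv2.cvtColor(im,cv2.COLOR_RGB2HSV)
print('side')
for u,v in[(265,300),(207,315),(245,355),(233,330),(290,365),(290,208),(345,160),(262,328)]: print(u,v,C[v,u].round(3),H[v,u])
for n,b in(('top',(80,170,200,285)),('side',(180,270,310,400))):
    i=cv2.imread(f'pics/{n}0.png')[b[1]:b[3],b[0]:b[2]]; cv2.imwrite(f'pics/{n}0c.png',cv2.resize(i,None,fx=5,fy=4.6 if 0 else 5,interpolation=2))
E
```

```text
165 238 [0.509 0.237 0.09 ] [  3 120  49]
148 238 [0.506 0.258 0.138] [111  24 149]
135 201 [0.585 0.301 0.108] [111  67  38]
118 195 [0.593 0.327 0.138] [ 15  15 135]
112 244 [0.493 0.342 0.118] [ 28 199 137]
128 226 [0.537 0.334 0.051] [ 24 156 137]
155 262 [0.458 0.278 0.019] [ 10 135  83]
290 225 [ 0.543 -0.028  0.056] [ 20 185 146]
403 238 [ 0.521 -0.288  0.005] [ 13 145 134]
126 235 [0.516 0.337 0.053] [ 23 159 130]
131 248 [0.489 0.337 0.017] [ 28 200 149]
150 200 [0.601 0.297 0.017] [108 186 122]
178 238 [0.514 0.227 0.016] [  9 122  73]
side
265 300 [0.496 0.278 0.121] [  2 240 136]
207 315 [0.573 0.342 0.121] [107 203  59]
245 355 [0.483 0.376 0.117] [ 29 255 133]
233 330 [0.313 0.605 0.734] [ 22 206 124]
290 365 [0.428 0.322 0.015] [ 11 160  51]
290 208 [ 0.569 -0.003  0.056] [ 16 255 136]
345 160 [ 0.52  -0.289  0.005] [ 15 162 134]
262 328 [0.502 0.286 0.031] [  1 250  54]
```

View pics/top0c.png

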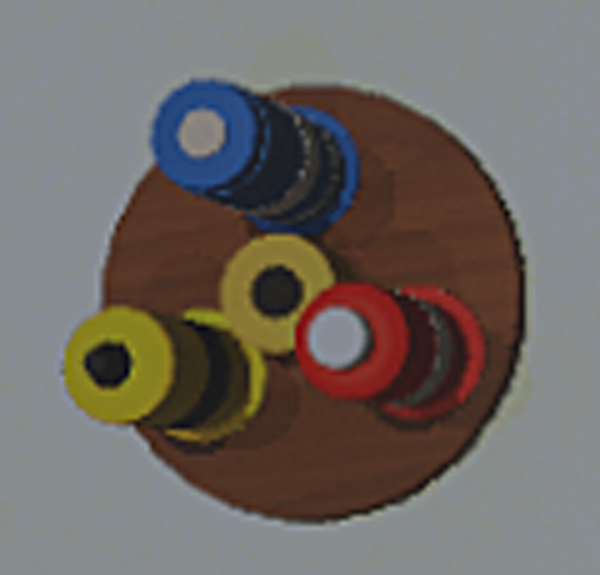

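```bash
cat > loc.py <<'E'
from h import *
import sys
def hsv(im): return [a.astype(int) for a in cv2.split(cv2.cvtColor(im,cv2.COLOR_RGB2HSV))]
def col(im,c):
    H,S,V=hsv(im)
    return {'red':((H<5)|(H>176))&(S>160)&(V>35),'blue':(H>100)&(H<120)&(S>140)&(V>30),'yellow':(H>24)&(H<33)&(S>170)&(V>40)}[c]
def main(ims,box=(.35,.68,.15,.45),base=.018):
    for n,(im,D) in ims.items():
        C=cloud(n,D); z=C[...,2]; reg=(C[...,0]>box[0])&(C[...,0]<box[1])&(C[...,1]>box[2])&(C[...,1]<box[3])&(D>0)
        for c in('red','blue','yellow'):
            m=col(im,c)&reg
            P=C[m&(z>base+.012)&(z<base+.09)]
            if len(P)>15: print(n,c,'body',circ(P,.025))
            h=.116 if c=='blue' else .096
            m2=(m&(abs(z-base-h)<.006)).astype(np.uint8); cs,_=cv2.findContours(m2,0,1)
            if cs:
                cs=max(cs,key=cv2.contourArea)[:,0]; (x,y),r=cv2.minEnclosingCircle(plane(n,cs,base+h)[:,:2].astype(np.float32)); print('   shoulder circle',round(x,4),round(y,4),'r',round(r,4),len(cs))
            P=plane(n,np.argwhere(m&(z<.024)&(z>.010))[:,::-1],.018)
            if len(P)>15:
                (x,y),r=cv2.minEnclosingCircle(P[:,:2].astype(np.float32)); print('   rim',circ(P,.0285),'enclosing',round(x,4),round(y,4),round(r,4))
if __name__=='__main__':
    ims={n:(cv2.imread(f'pics/{n}0.png')[:,:,::-1].copy(),np.load(n+'0.npy')) for n in('top','side')}
    main(ims)
    for n,(im,D) in ims.items():
        C=cloud(n,D); z=C[...,2]; H,S,V=hsv(im); ok=D>0
        reg=(C[...,0]>.38)&(C[...,0]<.66)&(C[...,1]>.15)&(C[...,1]<.45)&ok
        w=reg&(((H<15)|(H>176)))&(S>90)&(V<100)&(z<.03)
        hull=cv2.convexHull(np.argwhere(w)[:,::-1].astype(np.int32))[:,0]; print(n,'board',circ(plane(n,hull,.015),.102,.001))
        m=reg&(z>.045)&(z<.063)&(H>17)&(H<28)&(S>100); P=plane(n,np.argwhere(m)[:,::-1],.055); print(' weight',cv2.minEnclosingCircle(P[:,:2].astype(np.float32)))
        m=(H>8)&(H<22)&(S>100)&(V>80)&(C[...,1]<-.18)&(C[...,1]>-.42)&ok&(z<.02); cs,_=cv2.findContours(m.astype(np.uint8),0,1); cs=max(cs,key=cv2.contourArea)[:,0]
        print(' mat',cv2.minAreaRect(plane(n,cs,.004)[:,:2].astype(np.float32)*1000))
        m=(H>12)&(H<24)&(S>150)&(abs(z-.055)<.01)&(abs(C[...,1]+.03)<.1)&ok; cs,_=cv2.findContours(m.astype(np.uint8),0,1); cs=max(cs,key=cv2.contourArea)[:,0]
        P=plane(n,cs,.055)[:,:2]; print(' label',cv2.minEnclosingCircle(P.astype(np.float32)))
        m=(V<60)&(abs(z-.055)<.008)&(abs(C[...,1]+.03)<.1)&(C[...,0]>.49)&(C[...,0]<.70)&ok; m=cv2.morphologyEx(m.astype(np.uint8),cv2.MORPH_OPEN,np.ones((3,3))); cs,_=cv2.findContours(m,0,1); cs=max(cs,key=cv2.contourArea)[:,0]
        print(' record',circ(plane(n,cs,.055),.0875), cv2.minEnclosingCircle(plane(n,cs,.055)[:,:2].astype(np.float32)))
E
python3 loc.py
```

```text
shoulder circle 0.5077 0.2619 r 0.0247 142
   rim (array([0.50820027, 0.2628664 ]), np.float64(0.0015826270274813276), 128) enclosing 0.5073 0.2725 0.0424
   shoulder circle 0.5909 0.3222 r 0.0231 59
   rim (array([0.5913433 , 0.32466982]), np.float64(0.0014269937067776899), 77) enclosing 0.5909 0.3228 0.03
   shoulder circle 0.4956 0.3638 r 0.0237 60
   rim (array([0.52370489, 0.33412052]), np.float64(0.0063864127685654), 62) enclosing 0.5045 0.3708 0.041
side red body (array([0.48430504, 0.30158781]), np.float64(0.00406814590347029), 335)
   shoulder circle 0.5028 0.2649 r 0.0251 112
   rim (array([0.50556133, 0.25946478]), np.float64(0.0018473600606834749), 159) enclosing 0.5177 0.2502 0.0484
side blue body (array([0.56432619, 0.36390589]), np.float64(0.002007705199746263), 207)
   shoulder circle 0.5863 0.327 r 0.0239 71
   rim (array([0.58940427, 0.32189783]), np.float64(0.001888044363889587), 151) enclosing 0.5873 0.325 0.0298
side yellow body (array([0.50182524, 0.36014967]), np.float64(0.0022994197670666346), 36)
   shoulder circle 0.4924 0.3639 r 0.0249 83
   rim (array([0.4
[... 359 characters left out ...]
label ((0.5863774418830872, -0.028039701282978058), 0.04524276778101921)
 record (array([ 0.58646743, -0.02760589]), np.float64(0.0020124750790286444), 223) ((0.586182177066803, -0.0277317613363266), 0.0871439054608345)
side board (array([0.5278714 , 0.31797632]), np.float64(0.0024322224724733776), 39)
 weight ((0.509948194026947, 0.341574490070343), 0.0566551499068737)
 mat ((520.05419921875, -287.6456604003906), (275.67596435546875, 115.8120346069336), 8.36150074005127)
 label ((0.5852566957473755, -0.028901560232043266), 0.05001349374651909)
 record (array([ 0.58360059, -0.02756003]), np.float64(0.002985801932064283), 173) ((0.5836989283561707, -0.027108579874038696), 0.08650132268667221)
```

```bash
python3 - <<'E'
from h import *
o=ctrl.get_obs();q=o['eef_rot']; M=R.from_quat([q[1],q[2],q[3],q[0]])
print(M.as_matrix().round(4))
T=dict(now=o['eef_pos'][:2],red=(.506,.2619),blue=(.5894,.3239),yellow=(.494,.3652),weight=(.5298,.317),deck=(.5852,-.0278),A=(.605,-.277),B=(.521,-.2886),C=(.437,-.3005))
for k,(x,y) in T.items(): print(k,(M.inv().apply([x,y,0])*1000).round(1)[1:])
print(o['eef_pos'])
E
```

```text
[[-7.000e-04  2.433e-01  9.699e-01]
 [-1.400e-03  9.699e-01 -2.433e-01]
 [-1.000e+00 -1.600e-03 -3.000e-04]]
now [ 5.745e+02 -1.000e-01]
red [377.1 427.1]
blue [457.6 492.9]
yellow [474.4 390.3]
weight [436.4 436.7]
deck [115.4 574.4]
A [-121.5  654.2]
B [-153.2  575.6]
C [-185.1  497. ]
[0.13970029 0.55726492 0.23045829]
```

Emit:
step_arm --pt "0 -25 53 0 0 0 0" --pt "0 -50 107 0 0 0 0" --pt "0 -75 160 0 0 0 0" --pt "0 -100 214 0 0 0 0" --pt "0 -124 267 0 0 0 0" --pt "0 -149 320 0 0 0 0" --pt "0 -174 374 0 0 0 0" --pt "0 -198 427 0 0 0 0" --pt "0 -198 427 0 0 0 0" --pt "0 -198 427 0 0 0 0"

```text
time_s: 1.35
eef_pos: [0.5052, 0.2618, 0.2306]
eef_rot: [0.701, 0.087, 0.702, -0.087]
wrist_force: [-0.8, -0.0, -0.1]
opening: 0.999
```

Emit:
step_arm --pt "40 0 0 0 0 0 0" --pt "80 0 0 0 0 0 0" --pt "120 0 0 0 0 0 0" --pt "145 0 0 0 0 0 0" --pt "158 0 0 0 0 0 0" --pt "158 0 0 0 0 0 0"

```text
time_s: 2.1
eef_pos: [0.5048, 0.2625, 0.0728]
eef_rot: [0.701, 0.086, 0.702, -0.086]
wrist_force: [0.6, 0.4, 0.7]
opening: 0.999
```

Emit:
step_arm --pt "0 0 0 0 0 0 60" --pt "0 0 0 0 0 0 90" --pt "0 0 0 0 0 0 120" --pt "0 0 0 0 0 0 150" --pt "0 0 0 0 0 0 200" --pt "0 0 0 0 0 0 255" --pt "0 0 0 0 0 0 255" --pt "0 0 0 0 0 0 255"

```text
time_s: 3.1
eef_pos: [0.5068, 0.2619, 0.0748]
eef_rot: [0.702, 0.087, 0.701, -0.086]
wrist_force: [-2.2, -0.2, 6.3]
opening: 0.573
```

Emit:
step_arm --pt "-8 0 0 0 0 0 255" --pt "-30 0 0 0 0 0 255" --pt "-65 0 0 0 0 0 255" --pt "-100 0 0 0 0 0 255" --pt "-130 0 0 0 0 0 255" --pt "-140 0 0 0 0 0 255" --pt "-140 0 0 0 0 0 255"

```text
time_s: 3.98
eef_pos: [0.506, 0.2618, 0.2134]
eef_rot: [0.702, 0.087, 0.702, -0.087]
wrist_force: [0.9, 0.6, -2.8]
opening: 0.568
```

```bash
python3 - <<'E'
from h import *
im,d=ctrl.camera('side'); cv2.imwrite('pics/s1.png',im[:,:,::-1])
E
```

```text
(no output)
```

View pics/s1.png

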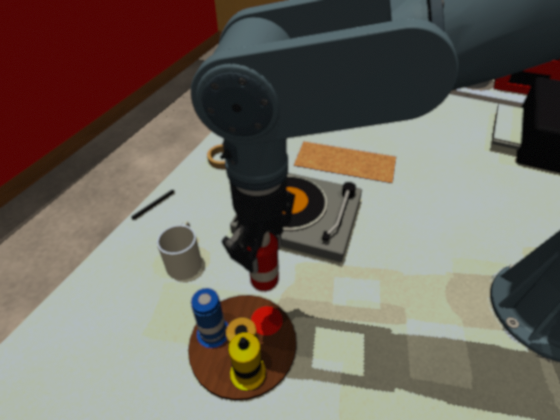

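The can hangs upright at about (265,265). The bare red coaster shows at (268,320), and the other containers are undisturbed. Next, carry it to the mat.

Emit:
step_arm --pt "0 -20 9 0 0 0 255" --pt "0 -60 27 0 0 0 255" --pt "0 -110 50 0 0 0 255" --pt "0 -160 73 0 0 0 255" --pt "0 -210 96 0 0 0 255" --pt "0 -260 119 0 0 0 255" --pt "0 -310 141 0 0 0 255" --pt "0 -360 164 0 0 0 255" --pt "0 -400 182 0 0 0 255" --pt "0 -430 196 0 0 0 255"

```text
time_s: 5.28
eef_pos: [0.5904, -0.2047, 0.2108]
eef_rot: [0.701, 0.088, 0.703, -0.087]
wrist_force: [-0.2, 0.8, -1.0]
opening: 0.571
```

Emit:
step_arm --pt "0 -35 16 0 0 0 255" --pt "0 -60 27 0 0 0 255" --pt "0 -68 31 0 0 0 255" --pt "40 -68 31 0 0 0 255" --pt "80 -68 31 0 0 0 255" --pt "120 -68 31 0 0 0 255" --pt "140 -68 31 0 0 0 255" --pt "140 -68 31 0 0 0 255"

```text
time_s: 6.28
eef_pos: [0.6037, -0.275, 0.0712]
eef_rot: [0.7, 0.087, 0.703, -0.086]
wrist_force: [-0.2, -0.2, -1.1]
opening: 0.572
```

Emit:
step_arm --pt "5 0 0 0 0 0 255" --pt "9 0 0 0 0 0 255" --pt "11 0 0 0 0 0 255" --pt "11 0 0 0 0 0 255"

```text
time_s: 6.78
eef_pos: [0.605, -0.2766, 0.0626]
eef_rot: [0.702, 0.087, 0.702, -0.087]
wrist_force: [0.6, 0.9, -2.8]
opening: 0.572
```

Emit:
step_arm --pt "1 0 0 0 0 0 255" --pt "2 0 0 0 0 0 255" --pt "2 0 0 0 0 0 255"

```text
time_s: 7.15
eef_pos: [0.6051, -0.2767, 0.0609]
eef_rot: [0.702, 0.087, 0.702, -0.087]
wrist_force: [-1.6, 0.1, 2.6]
opening: 0.573
```

Emit:
step_arm --pt "0 0 0 0 0 0 100" --pt "0 0 0 0 0 0 60" --pt "0 0 0 0 0 0 0" --pt "0 0 0 0 0 0 0" --pt "0 0 0 0 0 0 0" --pt "-20 0 0 0 0 0 0" --pt "-60 0 0 0 0 0 0" --pt "-110 0 0 0 0 0 0" --pt "-155 0 0 0 0 0 0"

```text
time_s: 8.28
eef_pos: [0.6053, -0.2767, 0.219]
eef_rot: [0.703, 0.086, 0.701, -0.087]
wrist_force: [0.5, 0.6, -0.8]
opening: 0.997
```

Emit:
step_arm --pt "0 58 -16 0 0 0 0" --pt "0 116 -32 0 0 0 0" --pt "0 174 -48 0 0 0 0" --pt "0 232 -64 0 0 0 0" --pt "0 290 -80 0 0 0 0" --pt "0 348 -97 0 0 0 0" --pt "0 406 -113 0 0 0 0" --pt "0 464 -129 0 0 0 0" --pt "0 522 -145 0 0 0 0" --pt "0 579 -161 0 0 0 0"

```text
time_s: 9.52
eef_pos: [0.5897, 0.3264, 0.2174]
eef_rot: [0.703, 0.087, 0.701, -0.086]
wrist_force: [0.3, -0.3, 0.2]
opening: 1.002
```

```bash
cat > look.py <<'E'
from loc import *
import sys
t=sys.argv[1]; out={}
for n in ('top','side'):
    im,d=ctrl.camera(n); out[n]=(im,d); cv2.imwrite(f'pics/{n}{t}.png',im[:,:,::-1]); np.save(f'{n}{t}.npy',d)
print('board'); main(out); print('mat'); main(out,(.35,.68,-.40,-.2),.004)
print(ctrl.get_obs()['eef_pos'].round(4))
E
python3 look.py 2
```

```text
board
   rim (array([0.50822127, 0.26187659]), np.float64(0.006501053550784435), 517) enclosing 0.5087 0.2613 0.0313
   shoulder circle 0.5771 0.3362 r 0.011 22
   rim (array([0.59171311, 0.32491462]), np.float64(0.0010610110416161313), 57) enclosing 0.5912 0.3235 0.0299
   shoulder circle 0.4857 0.3492 r 0.0138 28
   rim (array([0.50577415, 0.26189038]), np.float64(0.006999230950750054), 691) enclosing 0.5052 0.2619 0.0314
side blue body (array([0.5559381 , 0.35581582]), np.float64(0.0031182045262741955), 258)
   shoulder circle 0.5861 0.327 r 0.0233 69
   rim (array([0.58978988, 0.3218119 ]), np.float64(0.0018698691499287254), 151) enclosing 0.5878 0.3253 0.0292
   shoulder circle 0.4826 0.3528 r 0.0147 48
mat
top red body (array([ 0.57928407, -0.24067859]), np.float64(0.003930569906497223), 96)
   shoulder circle 0.6035 -0.2739 r 0.0243 82
   rim (array([ 0.57811941, -0.23758523]), np.float64(0.004046135318898457), 32) enclosing 0.5985 -0.2679 0.022Traceback (most recent call last):
  File "look.py", line 6, in <module>
    print('board'); main(out); print('mat'); main(out,(.35,.6
[... 325 characters left out ...]
n rays
    p=cv2.undistortPoints(np.asarray(uv,np.float64).reshape(-1,1,2),K,np.array(c['dist_coeffs']))[:,0]
      ~~~~~~~~~~~~~~~~~~~^^^^^^^^^^^^^^^^^^^^^^^^^^^^^^^^^^^^^^^^^^^^^^^^^^^^^^^^^^^^^^^^^^^^^^^^
cv2.error: OpenCV(4.12.0) /io/opencv/modules/calib3d/src/undistort.dispatch.cpp:347: error: (-215:Assertion failed) CV_IS_MAT(_src) && CV_IS_MAT(_dst) && (_src->rows == 1 || _src->cols == 1) && (_dst->rows == 1 || _dst->cols == 1) && _src->cols + _src->rows - 1 == _dst->rows + _dst->cols - 1 && (CV_MAT_TYPE(_src->type) == CV_32FC2 || CV_MAT_TYPE(_src->type) == CV_64FC2) && (CV_MAT_TYPE(_dst->type) == CV_32FC2 || CV_MAT_TYPE(_dst->type) == CV_64FC2) in function 'cvUndistortPointsInternal'
```

View pics/side2.png

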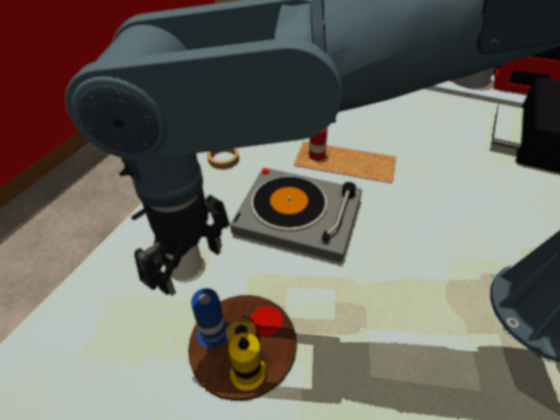

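The red can stands on the mat at (318,145), its coaster measures (0.506,0.2615), and the gripper is over the blue tin. Next, pick up blue.

Emit:
step_arm --pt "0 0 0 0 0 0 0" --pt "40 0 0 0 0 0 0" --pt "80 0 0 0 0 0 0" --pt "115 0 0 0 0 0 0" --pt "135 0 0 0 0 0 0" --pt "143 0 0 0 0 0 0" --pt "143 0 0 0 0 0 0" --pt "143 0 0 0 0 0 0"

```text
time_s: 10.62
eef_pos: [0.5907, 0.3246, 0.0741]
eef_rot: [0.703, 0.087, 0.701, -0.086]
wrist_force: [0.2, -0.2, -0.2]
opening: 1.0
```

Emit:
step_arm --pt "0 0 0 0 0 0 60" --pt "0 0 0 0 0 0 90" --pt "0 0 0 0 0 0 120" --pt "0 0 0 0 0 0 150" --pt "0 0 0 0 0 0 200" --pt "0 0 0 0 0 0 255" --pt "0 0 0 0 0 0 255" --pt "0 0 0 0 0 0 255"

```text
time_s: 11.62
eef_pos: [0.5901, 0.3242, 0.0732]
eef_rot: [0.702, 0.087, 0.701, -0.087]
wrist_force: [-2.3, -3.1, 6.0]
opening: 0.574
```

Emit:
step_arm --pt "-8 0 0 0 0 0 255" --pt "-30 0 0 0 0 0 255" --pt "-65 0 0 0 0 0 255" --pt "-100 0 0 0 0 0 255" --pt "-130 0 0 0 0 0 255" --pt "-140 0 0 0 0 0 255"

```text
time_s: 12.38
eef_pos: [0.5909, 0.3249, 0.2162]
eef_rot: [0.704, 0.087, 0.7, -0.086]
wrist_force: [0.0, 0.1, -2.4]
opening: 0.572
```

Emit:
step_arm --pt "0 -20 3 0 0 0 255" --pt "0 -60 8 0 0 0 255" --pt "0 -115 16 0 0 0 255" --pt "0 -170 23 0 0 0 255" --pt "0 -225 31 0 0 0 255" --pt "0 -280 38 0 0 0 255" --pt "0 -335 46 0 0 0 255" --pt "0 -390 53 0 0 0 255" --pt "0 -445 60 0 0 0 255" --pt "0 -500 68 0 0 0 255"

```text
time_s: 13.62
eef_pos: [0.5317, -0.1791, 0.2106]
eef_rot: [0.701, 0.087, 0.703, -0.087]
wrist_force: [-0.3, 0.3, -1.5]
opening: 0.576
```

Emit:
step_arm --pt "0 -50 7 0 0 0 255" --pt "0 -90 12 0 0 0 255" --pt "0 -111 15 0 0 0 255" --pt "0 -111 15 0 0 0 255" --pt "40 -111 15 0 0 0 255" --pt "80 -111 15 0 0 0 255" --pt "120 -111 15 0 0 0 255" --pt "143 -111 15 0 0 0 255" --pt "148 -111 15 0 0 0 255" --pt "148 -111 15 0 0 0 255"

```text
time_s: 14.88
eef_pos: [0.5218, -0.2878, 0.0647]
eef_rot: [0.702, 0.086, 0.702, -0.086]
wrist_force: [-0.6, 0.1, -0.6]
opening: 0.572
```

Emit:
step_arm --pt "3 0 0 0 0 0 255" --pt "5 0 0 0 0 0 255" --pt "6 0 0 0 0 0 255" --pt "6 0 0 0 0 0 255"

```text
time_s: 15.38
eef_pos: [0.5218, -0.2888, 0.0592]
eef_rot: [0.702, 0.087, 0.701, -0.087]
wrist_force: [-1.2, 0.8, 5.4]
opening: 0.572
```

Emit:
step_arm --pt "0 0 0 0 0 0 100" --pt "0 0 0 0 0 0 60" --pt "0 0 0 0 0 0 0" --pt "0 0 0 0 0 0 0" --pt "0 0 0 0 0 0 0" --pt "-20 0 0 0 0 0 0" --pt "-60 0 0 0 0 0 0" --pt "-110 0 0 0 0 0 0" --pt "-157 0 0 0 0 0 0"

```text
time_s: 16.5
eef_pos: [0.5216, -0.2887, 0.2187]
eef_rot: [0.702, 0.086, 0.701, -0.087]
wrist_force: [-0.0, -0.0, 0.8]
opening: 1.004
```

Emit:
step_arm --pt "0 58 -17 0 0 0 0" --pt "0 116 -34 0 0 0 0" --pt "0 174 -51 0 0 0 0" --pt "0 232 -68 0 0 0 0" --pt "0 290 -85 0 0 0 0" --pt "0 348 -103 0 0 0 0" --pt "0 406 -120 0 0 0 0" --pt "0 464 -137 0 0 0 0" --pt "0 522 -154 0 0 0 0" --pt "0 570 -168 0 0 0 0"

```text
time_s: 17.75
eef_pos: [0.497, 0.3077, 0.2172]
eef_rot: [0.703, 0.087, 0.701, -0.086]
wrist_force: [0.6, 0.3, 0.0]
opening: 0.999
```

Emit:
step_arm --pt "0 40 -12 0 0 0 0" --pt "0 58 -17 0 0 0 0" --pt "0 58 -17 0 0 0 0" --pt "40 58 -17 0 0 0 0" --pt "80 58 -17 0 0 0 0" --pt "115 58 -17 0 0 0 0" --pt "135 58 -17 0 0 0 0" --pt "143 58 -17 0 0 0 0" --pt "143 58 -17 0 0 0 0"

```text
time_s: 18.88
eef_pos: [0.4954, 0.3654, 0.0729]
eef_rot: [0.702, 0.087, 0.702, -0.087]
wrist_force: [1.0, 0.1, -0.8]
opening: 1.0
```

Emit:
step_arm --pt "0 0 0 0 0 0 60" --pt "0 0 0 0 0 0 90" --pt "0 0 0 0 0 0 120" --pt "0 0 0 0 0 0 150" --pt "0 0 0 0 0 0 200" --pt "0 0 0 0 0 0 255" --pt "0 0 0 0 0 0 255" --pt "0 0 0 0 0 0 255"

```text
time_s: 19.88
eef_pos: [0.4954, 0.3656, 0.0735]
eef_rot: [0.702, 0.087, 0.701, -0.087]
wrist_force: [-1.1, -2.7, 5.8]
opening: 0.569
```

Emit:
step_arm --pt "-8 0 0 0 0 0 255" --pt "-30 0 0 0 0 0 255" --pt "-65 0 0 0 0 0 255" --pt "-100 0 0 0 0 0 255" --pt "-130 0 0 0 0 0 255" --pt "-140 0 0 0 0 0 255" --pt "-140 0 0 0 0 0 255"

```text
time_s: 20.75
eef_pos: [0.4948, 0.3657, 0.2124]
eef_rot: [0.702, 0.087, 0.702, -0.086]
wrist_force: [-0.2, 0.1, -2.9]
opening: 0.572
```

Emit:
step_arm --pt "0 -20 3 0 0 0 255" --pt "0 -60 10 0 0 0 255" --pt "0 -115 19 0 0 0 255" --pt "0 -170 28 0 0 0 255" --pt "0 -225 37 0 0 0 255" --pt "0 -280 45 0 0 0 255" --pt "0 -335 54 0 0 0 255" --pt "0 -390 63 0 0 0 255" --pt "0 -445 72 0 0 0 255" --pt "0 -500 81 0 0 0 255"

```text
time_s: 22.0
eef_pos: [0.4498, -0.1408, 0.2109]
eef_rot: [0.701, 0.087, 0.703, -0.087]
wrist_force: [0.7, -0.1, -1.8]
opening: 0.571
```

Emit:
step_arm --pt "0 -50 8 0 0 0 255" --pt "0 -100 16 0 0 0 255" --pt "0 -140 23 0 0 0 255" --pt "0 -160 26 0 0 0 255" --pt "0 -160 26 0 0 0 255" --pt "40 -160 26 0 0 0 255" --pt "80 -160 26 0 0 0 255" --pt "120 -160 26 0 0 0 255" --pt "143 -160 26 0 0 0 255" --pt "147 -160 26 0 0 0 255"

```text
time_s: 23.25
eef_pos: [0.4369, -0.2977, 0.0633]
eef_rot: [0.701, 0.087, 0.703, -0.085]
wrist_force: [-0.0, 0.4, -2.4]
opening: 0.572
```

Emit:
step_arm --pt "2 0 0 0 0 0 255" --pt "5 0 0 0 0 0 255" --pt "6 0 0 0 0 0 255" --pt "6 0 0 0 0 0 255"

```text
time_s: 23.75
eef_pos: [0.4382, -0.3008, 0.0597]
eef_rot: [0.702, 0.087, 0.702, -0.087]
wrist_force: [0.7, -0.4, -1.3]
opening: 0.57
```

Emit:
step_arm --pt "1 0 0 0 0 0 255" --pt "1 0 0 0 0 0 255"

```text
time_s: 24.0
eef_pos: [0.4385, -0.301, 0.0595]
eef_rot: [0.702, 0.087, 0.701, -0.087]
wrist_force: [-2.1, 2.0, 7.5]
opening: 0.573
```

Emit:
step_arm --pt "0 0 0 0 0 0 100" --pt "0 0 0 0 0 0 60" --pt "0 0 0 0 0 0 0" --pt "0 0 0 0 0 0 0" --pt "0 0 0 0 0 0 0" --pt "-20 0 0 0 0 0 0" --pt "-60 0 0 0 0 0 0" --pt "-110 0 0 0 0 0 0" --pt "-157 0 0 0 0 0 0"

```text
time_s: 25.12
eef_pos: [0.4379, -0.3005, 0.2168]
eef_rot: [0.702, 0.087, 0.702, -0.087]
wrist_force: [0.3, -0.7, -0.7]
opening: 0.994
```

```bash
sed -i 's/            P=plane(n,np.argwhere(m&(z<.024)&(z>.010))\[:,::-1\],.018)/            A=np.argwhere(m\&(z<.024)\&(z>.010))[:,::-1]; P=plane(n,A,.018) if len(A) else A/' loc.py; python3 look.py 3
python3 - <<'E'
from loc import *
for n in('top','side'):
    im=cv2.imread(f'pics/{n}3.png')[:,:,::-1].copy();D=np.load(n+'3.npy');C=cloud(n,D);z=C[...,2];H,S,V=hsv(im)
    m=(z>.045)&(z<.065)&(S>90)&(np.hypot(C[...,0]-.53,C[...,1]-.317)<.05)
    P=plane(n,np.argwhere(m)[:,::-1],.055); print(n,'weight',len(P),cv2.minEnclosingCircle(P[:,:2].astype(np.float32)) if len(P) else '')
E
```

```text
board
   rim (array([0.50863368, 0.26129508]), np.float64(0.0067296774362232675), 558) enclosing 0.5086 0.2614 0.0313
   rim (array([0.59142034, 0.32356217]), np.float64(0.007244817959247153), 500) enclosing 0.5913 0.3233 0.0305
   rim (array([0.49627367, 0.36441365]), np.float64(0.007283729014708284), 496) enclosing 0.4958 0.3644 0.0306
   rim (array([0.50583413, 0.2614468 ]), np.float64(0.007483066685364335), 661) enclosing 0.5049 0.2613 0.0307
   rim (array([0.58562101, 0.32182081]), np.float64(0.007608230390469779), 694) enclosing 0.5878 0.3241 0.0301
   rim (array([0.49260478, 0.36370949]), np.float64(0.005903094328086101), 1037) enclosing 0.4923 0.3637 0.0324
mat
top red body (array([ 0.57907854, -0.24025936]), np.float64(0.003716722771788951), 105)
   shoulder circle 0.604 -0.275 r 0.0249 100
   rim (array([ 0.57956957, -0.2371743 ]), np.float64(0.004082150881542134), 34) enclosing 0.5985 -0.2679 0.022
top blue body (array([ 0.51227753, -0.24358037]), np.float64(0.003126080022732668), 22)
   shoulder circle 0.5216 -0.2866 r 0.0232 61
side red body (array([ 0.58902826, -0.23494246]), np.float64(0.003209146964757534), 207)
   shoulder circle 0.6 -0.2676 r 0.0238 45
   rim (array([ 0.60344459, -0.28227772]), np.float64(0.0033815893696254855), 54) enclosing 0.5979 -0.2648 0.021
side blue body (array([ 0.50943877, -0.24499498]), np.float64(0.0030886058369588576), 160)
   shoulder circle 0.5187 -0.2803 r 0.0231 45
   shoulder circle 0.4537 -0.3015 r 0.01 12
[ 0.4405 -0.3031  0.2216]
top weight 382 ((0.5317450761795044, 0.31464460492134094), 0.028471564874053)
side weight 643 ((0.5272603034973145, 0.3192363679409027), 0.02909783087670803)
```

View pics/top3.png

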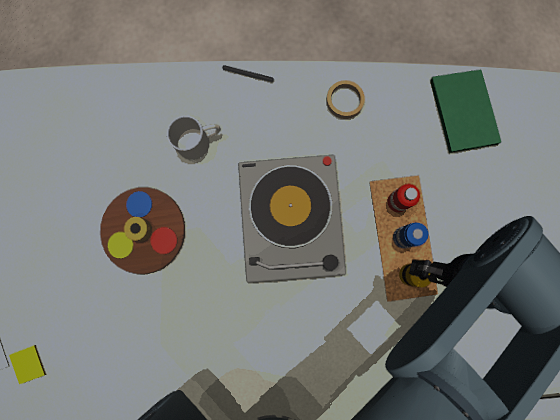

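The top view shows all three containers upright on the mat at (405,197), (412,235) and (418,275). The weight is free at (135,229), and the bare coasters agree with my model to about 1 mm. Next, the weight.

Emit:
step_arm --pt "0 60 -6 0 0 0 0" --pt "0 120 -12 0 0 0 0" --pt "0 180 -18 0 0 0 0" --pt "0 240 -24 0 0 0 0" --pt "0 300 -30 0 0 0 0" --pt "0 360 -35 0 0 0 0" --pt "0 420 -41 0 0 0 0" --pt "0 480 -47 0 0 0 0" --pt "0 540 -53 0 0 0 0" --pt "0 590 -58 0 0 0 0"

```text
time_s: 26.48
eef_pos: [0.5249, 0.2881, 0.2145]
eef_rot: [0.702, 0.086, 0.702, -0.086]
wrist_force: [0.9, -0.6, -0.4]
opening: 1.0
```

Emit:
step_arm --pt "0 31 -2 0 0 0 0" --pt "0 31 -2 0 0 0 0" --pt "50 31 -2 0 0 0 0" --pt "100 31 -2 0 0 0 0" --pt "140 31 -2 0 0 0 0" --pt "165 31 -2 0 0 0 0" --pt "180 31 -2 0 0 0 0" --pt "190 31 -2 0 0 0 0" --pt "190 31 -2 0 0 0 0"

```text
time_s: 27.6
eef_pos: [0.5309, 0.316, 0.0252]
eef_rot: [0.702, 0.087, 0.702, -0.087]
wrist_force: [0.1, 0.5, -0.8]
opening: 1.0
```

Emit:
step_arm --pt "5 0 0 0 0 0 0" --pt "5 0 0 0 0 0 60" --pt "5 0 0 0 0 0 80" --pt "5 0 0 0 0 0 100" --pt "5 0 0 0 0 0 130" --pt "5 0 0 0 0 0 180" --pt "5 0 0 0 0 0 255" --pt "5 0 0 0 0 0 255" --pt "5 0 0 0 0 0 255"

```text
time_s: 28.72
eef_pos: [0.5313, 0.3164, 0.0211]
eef_rot: [0.702, 0.087, 0.702, -0.087]
wrist_force: [-1.6, -1.4, 6.1]
opening: 0.614
```

Emit:
step_arm --pt "-8 0 0 0 0 0 255" --pt "-30 0 0 0 0 0 255" --pt "-65 0 0 0 0 0 255" --pt "-100 0 0 0 0 0 255" --pt "-130 0 0 0 0 0 255" --pt "-140 0 0 0 0 0 255" --pt "-140 0 0 0 0 0 255"

```text
time_s: 29.6
eef_pos: [0.5309, 0.3164, 0.1602]
eef_rot: [0.702, 0.087, 0.702, -0.087]
wrist_force: [-0.2, -0.5, -3.1]
opening: 0.614
```

Emit:
step_arm --pt "0 -20 9 0 0 0 255" --pt "0 -60 26 0 0 0 255" --pt "0 -105 45 0 0 0 255" --pt "0 -150 64 0 0 0 255" --pt "0 -195 84 0 0 0 255" --pt "0 -240 103 0 0 0 255" --pt "0 -280 120 0 0 0 255" --pt "0 -310 133 0 0 0 255" --pt "0 -321 138 0 0 0 255" --pt "0 -321 138 0 0 0 255"

```text
time_s: 30.85
eef_pos: [0.5859, -0.0294, 0.1591]
eef_rot: [0.701, 0.087, 0.702, -0.087]
wrist_force: [0.4, -0.1, -3.1]
opening: 0.617
```

Emit:
step_arm --pt "25 0 0 0 0 0 255" --pt "50 0 0 0 0 0 255" --pt "70 0 0 0 0 0 255" --pt "80 0 0 0 0 0 255" --pt "80 0 0 0 0 0 255"

```text
time_s: 31.48
eef_pos: [0.5862, -0.0281, 0.0796]
eef_rot: [0.701, 0.087, 0.702, -0.086]
wrist_force: [0.3, -0.4, -2.4]
opening: 0.618
```

```bash
python3 - <<'E'
from h import *
o=ctrl.get_obs();print(o['eef_pos'],o['opening'],o['wrist_force'])
im,d=ctrl.camera('side'); cv2.imwrite('pics/s4.png',cv2.resize(im[150:290,200:400,::-1],None,fx=4,fy=4,interpolation=2))
C=cloud('side',d); H,S,V=[a.astype(int) for a in cv2.split(cv2.cvtColor(im,cv2.COLOR_RGB2HSV))]
m=(np.hypot(C[...,0]-.585,C[...,1]+.028)<.035)&(H>14)&(H<30)&(S>100)&(C[...,2]>.075)&(C[...,2]<.14)
print(m.sum(),C[m].mean(0) if m.any() else 0)
E
```

```text
[ 0.58618259 -0.02811216  0.07958313] 0.618477748472031 [ 0.26223525 -0.37955281 -2.36893453]
348 [ 0.57127853 -0.0194276   0.1046258 ]
```

View pics/s4.png

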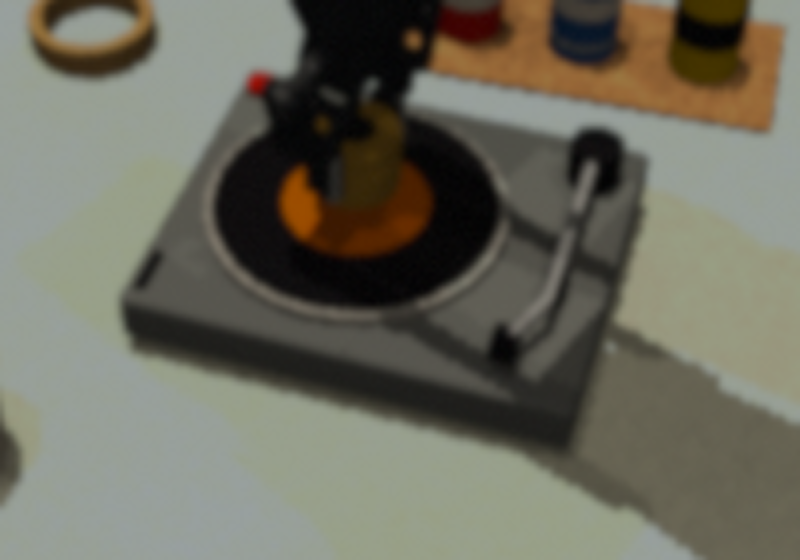

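The weight hangs level over the label. Next, lower it gently.

Emit:
step_arm --pt "6 0 0 0 0 0 255" --pt "11 0 0 0 0 0 255" --pt "15 0 0 0 0 0 255" --pt "17 0 0 0 0 0 255" --pt "18 0 0 0 0 0 255" --pt "18 0 0 0 0 0 255"

```text
time_s: 32.28
eef_pos: [0.5867, -0.0286, 0.0623]
eef_rot: [0.702, 0.087, 0.702, -0.087]
wrist_force: [-0.8, -0.5, -2.1]
opening: 0.62
```

Emit:
step_arm --pt "1 0 0 0 0 0 255" --pt "2 0 0 0 0 0 255" --pt "2 0 0 0 0 0 255"

```text
time_s: 32.65
eef_pos: [0.5868, -0.0286, 0.0611]
eef_rot: [0.702, 0.087, 0.702, -0.087]
wrist_force: [-4.4, 0.8, 4.9]
opening: 0.619
```

Emit:
step_arm --pt "0 0 0 0 0 0 110" --pt "0 0 0 0 0 0 80" --pt "0 0 0 0 0 0 40" --pt "0 0 0 0 0 0 0" --pt "0 0 0 0 0 0 0" --pt "0 0 0 0 0 0 0" --pt "-15 0 0 0 0 0 0" --pt "-60 0 0 0 0 0 0" --pt "-110 0 0 0 0 0 0" --pt "-155 0 0 0 0 0 0"

```text
time_s: 33.9
eef_pos: [0.5869, -0.0286, 0.2184]
eef_rot: [0.702, 0.087, 0.701, -0.087]
wrist_force: [-0.2, -0.9, 0.9]
opening: 0.998
```

Emit:
step_arm --pt "0 -50 -13 0 0 0 0" --pt "0 -100 -26 0 0 0 0" --pt "0 -150 -39 0 0 0 0" --pt "0 -200 -52 0 0 0 0" --pt "0 -250 -65 0 0 0 0" --pt "0 -300 -78 0 0 0 0" --pt "0 -300 -78 0 0 0 0" --pt "0 -300 -78 0 0 0 0"

```text
time_s: 34.9
eef_pos: [0.4381, -0.3005, 0.216]
eef_rot: [0.702, 0.087, 0.701, -0.087]
wrist_force: [0.1, -0.6, 0.3]
opening: 1.002
```

```bash
cat > wt.py <<'E'
from loc import *
for n in('top','side'):
    im,D=ctrl.camera(n); cv2.imwrite(f'pics/{n}w.png',im[:,:,::-1]); C=cloud(n,D);z=C[...,2];H,S,V=hsv(im)
    m=(z>.082)&(z<.11)&(np.hypot(C[...,0]-.585,C[...,1]+.028)<.06)
    P=plane(n,np.argwhere(m)[:,::-1],.095); print(n,'weight',len(P),cv2.minEnclosingCircle(P[:,:2].astype(np.float32)) if len(P) else '', np.percentile(z[m],[10,50,90]) if len(P) else '')
print(ctrl.get_obs()['eef_pos'])
E
python3 wt.py
```

```text
top weight 519 ((0.5868358612060547, -0.028388407081365585), 0.027215057983994484) [0.09251341 0.0948652  0.09697277]
side weight 353 ((0.5825999975204468, -0.023431723937392235), 0.03202629089355469) [0.08770779 0.09473041 0.09657714]
[ 0.4385877  -0.29963428  0.21571602]
```

View pics/sidew.png

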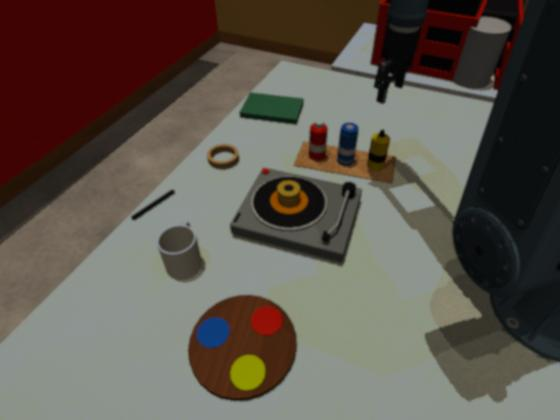

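The weight sits flat on the label at (289,193). Its top is at 95 mm and it is within 1 mm of the record's centre in the top view. The containers still stand on the mat. Next, return yellow.

Emit:
step_arm --pt "40 0 0 0 0 0 0" --pt "80 0 0 0 0 0 0" --pt "120 0 0 0 0 0 0" --pt "145 0 0 0 0 0 0" --pt "156 0 0 0 0 0 0" --pt "156 0 0 0 0 0 0" --pt "156 0 0 0 0 0 0"

```text
time_s: 35.88
eef_pos: [0.4389, -0.301, 0.0606]
eef_rot: [0.702, 0.086, 0.701, -0.087]
wrist_force: [-0.5, -0.6, -0.2]
opening: 1.004
```

Emit:
step_arm --pt "0 0 0 0 0 0 60" --pt "0 0 0 0 0 0 90" --pt "0 0 0 0 0 0 120" --pt "0 0 0 0 0 0 150" --pt "0 0 0 0 0 0 200" --pt "0 0 0 0 0 0 255" --pt "0 0 0 0 0 0 255" --pt "0 0 0 0 0 0 255"

```text
time_s: 36.88
eef_pos: [0.4384, -0.3013, 0.0601]
eef_rot: [0.702, 0.086, 0.701, -0.087]
wrist_force: [-0.1, -0.2, 6.7]
opening: 0.567
```

Emit:
step_arm --pt "-8 0 0 0 0 0 255" --pt "-30 0 0 0 0 0 255" --pt "-65 0 0 0 0 0 255" --pt "-100 0 0 0 0 0 255" --pt "-130 0 0 0 0 0 255" --pt "-156 0 0 0 0 0 255" --pt "-156 0 0 0 0 0 255"

```text
time_s: 37.75
eef_pos: [0.4388, -0.3014, 0.2173]
eef_rot: [0.703, 0.086, 0.701, -0.088]
wrist_force: [0.4, 0.1, -2.3]
opening: 0.567
```

Emit:
step_arm --pt "0 20 -3 0 0 0 255" --pt "0 60 -10 0 0 0 255" --pt "0 115 -19 0 0 0 255" --pt "0 170 -28 0 0 0 255" --pt "0 225 -37 0 0 0 255" --pt "0 280 -45 0 0 0 255" --pt "0 335 -54 0 0 0 255" --pt "0 390 -63 0 0 0 255" --pt "0 445 -72 0 0 0 255" --pt "0 500 -81 0 0 0 255"

```text
time_s: 39.0
eef_pos: [0.479, 0.2065, 0.2134]
eef_rot: [0.701, 0.086, 0.703, -0.087]
wrist_force: [1.0, -0.2, -1.7]
opening: 0.57
```

Emit:
step_arm --pt "0 50 -8 0 0 0 255" --pt "0 100 -16 0 0 0 255" --pt "0 140 -23 0 0 0 255" --pt "0 160 -26 0 0 0 255" --pt "0 160 -26 0 0 0 255" --pt "40 160 -26 0 0 0 255" --pt "80 160 -26 0 0 0 255" --pt "115 160 -26 0 0 0 255" --pt "132 160 -26 0 0 0 255" --pt "136 160 -26 0 0 0 255"

```text
time_s: 40.25
eef_pos: [0.4944, 0.3646, 0.0784]
eef_rot: [0.701, 0.087, 0.702, -0.087]
wrist_force: [-0.7, 0.2, -2.4]
opening: 0.566
```

Emit:
step_arm --pt "2 0 0 0 0 0 255" --pt "4 0 0 0 0 0 255" --pt "5 0 0 0 0 0 255" --pt "5 0 0 0 0 0 255"

```text
time_s: 40.75
eef_pos: [0.495, 0.3658, 0.0747]
eef_rot: [0.702, 0.087, 0.702, -0.087]
wrist_force: [0.8, 0.2, -1.3]
opening: 0.571
```

Emit:
step_arm --pt "1 0 0 0 0 0 255" --pt "1 0 0 0 0 0 255"

```text
time_s: 41.0
eef_pos: [0.4952, 0.3658, 0.0742]
eef_rot: [0.702, 0.087, 0.702, -0.087]
wrist_force: [-1.6, -1.1, 5.6]
opening: 0.566
```

Emit:
step_arm --pt "0 0 0 0 0 0 100" --pt "0 0 0 0 0 0 60" --pt "0 0 0 0 0 0 0" --pt "0 0 0 0 0 0 0" --pt "0 0 0 0 0 0 0" --pt "-20 0 0 0 0 0 0" --pt "-60 0 0 0 0 0 0" --pt "-110 0 0 0 0 0 0" --pt "-143 0 0 0 0 0 0"

```text
time_s: 42.12
eef_pos: [0.4958, 0.3661, 0.2209]
eef_rot: [0.703, 0.088, 0.7, -0.086]
wrist_force: [0.0, 0.8, -0.3]
opening: 0.999
```

Emit:
step_arm --pt "0 -58 17 0 0 0 0" --pt "0 -116 34 0 0 0 0" --pt "0 -174 51 0 0 0 0" --pt "0 -232 68 0 0 0 0" --pt "0 -290 85 0 0 0 0" --pt "0 -348 103 0 0 0 0" --pt "0 -406 120 0 0 0 0" --pt "0 -464 137 0 0 0 0" --pt "0 -522 154 0 0 0 0" --pt "0 -570 168 0 0 0 0"

```text
time_s: 43.38
eef_pos: [0.5192, -0.2308, 0.2182]
eef_rot: [0.703, 0.087, 0.701, -0.087]
wrist_force: [0.4, 1.0, -0.1]
opening: 1.0
```

Emit:
step_arm --pt "0 -40 12 0 0 0 0" --pt "0 -58 17 0 0 0 0" --pt "0 -58 17 0 0 0 0" --pt "40 -58 17 0 0 0 0" --pt "80 -58 17 0 0 0 0" --pt "120 -58 17 0 0 0 0" --pt "145 -58 17 0 0 0 0" --pt "155 -58 17 0 0 0 0" --pt "155 -58 17 0 0 0 0"

```text
time_s: 44.5
eef_pos: [0.5217, -0.2874, 0.0615]
eef_rot: [0.702, 0.086, 0.702, -0.086]
wrist_force: [-0.1, 0.3, 0.3]
opening: 1.001
```

Emit:
step_arm --pt "1 0 0 0 0 0 60" --pt "1 0 0 0 0 0 90" --pt "1 0 0 0 0 0 120" --pt "1 0 0 0 0 0 150" --pt "1 0 0 0 0 0 200" --pt "1 0 0 0 0 0 255" --pt "1 0 0 0 0 0 255" --pt "1 0 0 0 0 0 255"

```text
time_s: 45.5
eef_pos: [0.5223, -0.2891, 0.0616]
eef_rot: [0.702, 0.086, 0.701, -0.087]
wrist_force: [0.7, 1.5, 5.7]
opening: 0.572
```

Emit:
step_arm --pt "-8 0 0 0 0 0 255" --pt "-30 0 0 0 0 0 255" --pt "-65 0 0 0 0 0 255" --pt "-100 0 0 0 0 0 255" --pt "-130 0 0 0 0 0 255" --pt "-156 0 0 0 0 0 255" --pt "-156 0 0 0 0 0 255"

```text
time_s: 46.38
eef_pos: [0.5223, -0.2894, 0.2186]
eef_rot: [0.703, 0.086, 0.7, -0.088]
wrist_force: [0.3, -0.5, -2.3]
opening: 0.575
```

Emit:
step_arm --pt "0 20 -3 0 0 0 255" --pt "0 60 -8 0 0 0 255" --pt "0 115 -16 0 0 0 255" --pt "0 170 -23 0 0 0 255" --pt "0 225 -31 0 0 0 255" --pt "0 280 -38 0 0 0 255" --pt "0 335 -46 0 0 0 255" --pt "0 390 -53 0 0 0 255" --pt "0 445 -60 0 0 0 255" --pt "0 500 -68 0 0 0 255"

```text
time_s: 47.62
eef_pos: [0.5753, 0.2156, 0.2141]
eef_rot: [0.701, 0.086, 0.703, -0.087]
wrist_force: [1.4, -0.7, -1.8]
opening: 0.571
```

Emit:
step_arm --pt "0 50 -7 0 0 0 255" --pt "0 90 -12 0 0 0 255" --pt "0 111 -15 0 0 0 255" --pt "0 111 -15 0 0 0 255" --pt "40 111 -15 0 0 0 255" --pt "80 111 -15 0 0 0 255" --pt "115 111 -15 0 0 0 255" --pt "132 111 -15 0 0 0 255" --pt "136 111 -15 0 0 0 255"

```text
time_s: 48.75
eef_pos: [0.5891, 0.3232, 0.0793]
eef_rot: [0.701, 0.087, 0.702, -0.087]
wrist_force: [-0.0, 0.8, -1.3]
opening: 0.574
```

Emit:
step_arm --pt "2 0 0 0 0 0 255" --pt "4 0 0 0 0 0 255" --pt "5 0 0 0 0 0 255" --pt "5 0 0 0 0 0 255"

```text
time_s: 49.25
eef_pos: [0.5898, 0.3244, 0.0757]
eef_rot: [0.702, 0.087, 0.702, -0.087]
wrist_force: [0.1, 0.2, -0.6]
opening: 0.57
```

Emit:
step_arm --pt "1 0 0 0 0 0 255" --pt "1 0 0 0 0 0 255"

```text
time_s: 49.5
eef_pos: [0.5899, 0.3245, 0.0757]
eef_rot: [0.702, 0.087, 0.702, -0.087]
wrist_force: [-2.7, -1.1, 6.7]
opening: 0.574
```

Emit:
step_arm --pt "0 0 0 0 0 0 100" --pt "0 0 0 0 0 0 60" --pt "0 0 0 0 0 0 0" --pt "0 0 0 0 0 0 0" --pt "0 0 0 0 0 0 0" --pt "-20 0 0 0 0 0 0" --pt "-60 0 0 0 0 0 0" --pt "-110 0 0 0 0 0 0" --pt "-142 0 0 0 0 0 0"

```text
time_s: 50.62
eef_pos: [0.5908, 0.3247, 0.2213]
eef_rot: [0.703, 0.087, 0.7, -0.086]
wrist_force: [-0.1, 0.6, -0.4]
opening: 1.002
```

Emit:
step_arm --pt "0 -58 16 0 0 0 0" --pt "0 -116 32 0 0 0 0" --pt "0 -174 48 0 0 0 0" --pt "0 -232 64 0 0 0 0" --pt "0 -290 80 0 0 0 0" --pt "0 -348 97 0 0 0 0" --pt "0 -406 113 0 0 0 0" --pt "0 -464 129 0 0 0 0" --pt "0 -522 145 0 0 0 0" --pt "0 -579 161 0 0 0 0"

```text
time_s: 51.88
eef_pos: [0.605, -0.2787, 0.2184]
eef_rot: [0.703, 0.086, 0.701, -0.087]
wrist_force: [0.4, 0.2, 1.4]
opening: 1.001
```

Emit:
step_arm --pt "0 0 0 0 0 0 0" --pt "40 0 0 0 0 0 0" --pt "80 0 0 0 0 0 0" --pt "120 0 0 0 0 0 0" --pt "145 0 0 0 0 0 0" --pt "155 0 0 0 0 0 0" --pt "155 0 0 0 0 0 0" --pt "155 0 0 0 0 0 0"

```text
time_s: 52.88
eef_pos: [0.606, -0.2769, 0.0633]
eef_rot: [0.703, 0.086, 0.701, -0.087]
wrist_force: [0.3, -0.0, -0.5]
opening: 0.999
```

Emit:
step_arm --pt "2 0 0 0 0 0 60" --pt "2 0 0 0 0 0 90" --pt "2 0 0 0 0 0 120" --pt "2 0 0 0 0 0 150" --pt "2 0 0 0 0 0 200" --pt "2 0 0 0 0 0 255" --pt "2 0 0 0 0 0 255" --pt "2 0 0 0 0 0 255"

```text
time_s: 53.88
eef_pos: [0.6053, -0.277, 0.06]
eef_rot: [0.702, 0.086, 0.701, -0.087]
wrist_force: [-0.4, -1.1, 5.6]
opening: 0.571
```

Emit:
step_arm --pt "-8 0 0 0 0 0 255" --pt "-30 0 0 0 0 0 255" --pt "-65 0 0 0 0 0 255" --pt "-100 0 0 0 0 0 255" --pt "-130 0 0 0 0 0 255" --pt "-156 0 0 0 0 0 255" --pt "-156 0 0 0 0 0 255"

```text
time_s: 54.75
eef_pos: [0.6063, -0.2773, 0.2193]
eef_rot: [0.704, 0.086, 0.7, -0.088]
wrist_force: [0.6, -0.3, -1.9]
opening: 0.57
```

Emit:
step_arm --pt "0 20 -9 0 0 0 255" --pt "0 60 -27 0 0 0 255" --pt "0 110 -50 0 0 0 255" --pt "0 160 -73 0 0 0 255" --pt "0 210 -96 0 0 0 255" --pt "0 260 -119 0 0 0 255" --pt "0 310 -141 0 0 0 255" --pt "0 360 -164 0 0 0 255" --pt "0 400 -182 0 0 0 255" --pt "0 430 -196 0 0 0 255"

```text
time_s: 56.0
eef_pos: [0.5166, 0.1909, 0.2136]
eef_rot: [0.701, 0.086, 0.703, -0.086]
wrist_force: [0.4, -0.2, -0.8]
opening: 0.571
```

Emit:
step_arm --pt "0 35 -16 0 0 0 255" --pt "0 60 -27 0 0 0 255" --pt "0 68 -31 0 0 0 255" --pt "0 68 -31 0 0 0 255" --pt "40 68 -31 0 0 0 255" --pt "80 68 -31 0 0 0 255" --pt "115 68 -31 0 0 0 255" --pt "132 68 -31 0 0 0 255" --pt "136 68 -31 0 0 0 255"

```text
time_s: 57.12
eef_pos: [0.5055, 0.261, 0.0784]
eef_rot: [0.701, 0.087, 0.702, -0.087]
wrist_force: [0.3, 0.4, -2.0]
opening: 0.573
```

Emit:
step_arm --pt "2 0 0 0 0 0 255" --pt "4 0 0 0 0 0 255" --pt "5 0 0 0 0 0 255" --pt "5 0 0 0 0 0 255"

```text
time_s: 57.62
eef_pos: [0.5061, 0.2619, 0.0747]
eef_rot: [0.702, 0.087, 0.702, -0.087]
wrist_force: [0.5, -0.2, -1.9]
opening: 0.57
```

Emit:
step_arm --pt "1 0 0 0 0 0 255" --pt "1 0 0 0 0 0 255"

```text
time_s: 57.88
eef_pos: [0.5063, 0.2619, 0.074]
eef_rot: [0.702, 0.087, 0.702, -0.087]
wrist_force: [-1.6, -1.4, 4.8]
opening: 0.574
```

Emit:
step_arm --pt "0 0 0 0 0 0 100" --pt "0 0 0 0 0 0 60" --pt "0 0 0 0 0 0 0" --pt "0 0 0 0 0 0 0" --pt "0 0 0 0 0 0 0" --pt "-20 0 0 0 0 0 0" --pt "-60 0 0 0 0 0 0" --pt "-110 0 0 0 0 0 0" --pt "-160 0 0 0 0 0 0"

```text
time_s: 59.0
eef_pos: [0.5056, 0.2617, 0.2347]
eef_rot: [0.702, 0.087, 0.702, -0.087]
wrist_force: [0.9, 0.1, 0.3]
opening: 0.998
```

Emit:
step_arm --pt "0 -55 0 0 0 0 0" --pt "0 -110 0 0 0 0 0" --pt "0 -165 0 0 0 0 0" --pt "0 -220 0 0 0 0 0" --pt "0 -275 -20 0 0 0 0" --pt "0 -330 -40 0 0 0 0" --pt "0 -385 -60 0 0 0 0" --pt "0 -440 -80 0 0 0 0" --pt "0 -480 -90 0 0 0 0" --pt "0 -480 -90 0 0 0 0"

```text
time_s: 60.25
eef_pos: [0.3007, -0.184, 0.2336]
eef_rot: [0.702, 0.088, 0.701, -0.089]
wrist_force: [-0.0, 0.2, -0.1]
opening: 1.0
```

```bash
python3 wt.py; python3 look.py 9
```

```text
top weight 519 ((0.5868358612060547, -0.028388407081365585), 0.027215057983994484) [0.09230013 0.09466662 0.09715542]
side weight 356 ((0.5828957557678223, -0.02210378833115101), 0.03326483070850372) [0.08700797 0.09478568 0.09659132]
[ 0.30175866 -0.18180777  0.23330835]
board
   shoulder circle 0.5077 0.2614 r 0.0244 100
   rim (array([0.50827434, 0.26302858]), np.float64(0.0017399098123860764), 131) enclosing 0.5108 0.2751 0.045
   shoulder circle 0.5906 0.3235 r 0.0233 59
   rim (array([0.59144383, 0.32514751]), np.float64(0.0013417597128567577), 98) enclosing 0.5918 0.3234 0.0305
   shoulder circle 0.4958 0.3644 r 0.0239 60
   rim (array([0.52313414, 0.32809774]), np.float64(0.0072115110513736105), 84) enclosing 0.5045 0.372 0.042
side red body (array([0.4829631 , 0.30098265]), np.float64(0.003964682029814887), 332)
   shoulder circle 0.5027 0.2647 r 0.025 93
   rim (array([0.5053776 , 0.25943422]), np.float64(0.001885218911745399), 194) enclosing 0.5048 0.2619 0.0309
side blue body (array([0.56008715, 0.36050229]), np.float64(0.0032125409842753173), 245)
   shoulder circle 0.5863 0.3275 r 0.0235 74
   rim (array([0.59024952, 0.32261008]), np.float64(0.0016760361348143859), 182) enclosing 0.5877 0.3243 0.0299
side yellow body (array([0.49155794, 0.36524016]), np.float64(0.00027223719903422816), 27)
   shoulder circle 0.4924 0.3651 r 0.0243 82
   rim (array([0.49268522, 0.36384069]), np.float64(0.0016442242800834162), 126) enclosing 0.4922 0.3652 0.0309
mat
[ 0.3022 -0.181   0.2332]
```

View pics/side9.png

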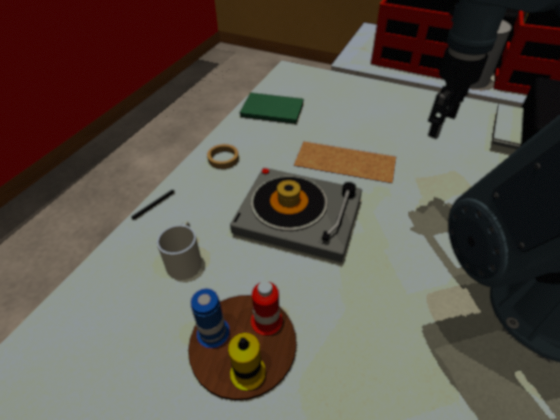

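View pics/top9.png

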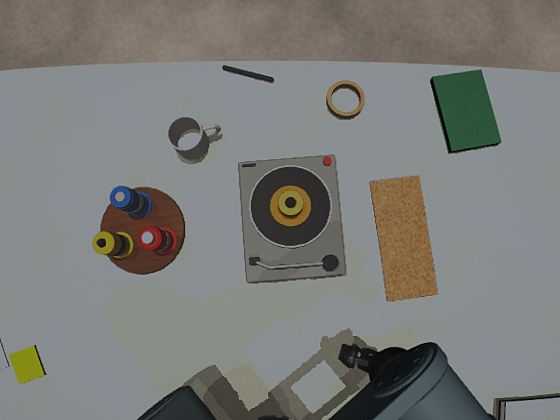

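Both views show all three containers upright on their own coasters, with shoulder centres within about 4 mm of the coaster centres in each view. The weight is flat over the spindle at (291,203) in the top view, the mug is unmoved at (190,138), and the arm is clear. Next, hand in.

```bash
python3 -c "
from bench import ctrl; print(ctrl.hand_in())"
```

```text
the job is handed in; nothing more can be done
None
```

I cleared the three containers onto the mat, lowered the weight over the spindle until it touched the record, then returned each container to its own coaster and handed in. The robot clock stood at about 60 s of the 147 s allowed. The hand-in reports no verdict.

Last checks:
- **Weight:** its top is at 95 mm, so it lies flat on the record. It is within 1 mm of the record's centre in the top view. The side view's estimate was rougher, about 5 mm off, because its outline there took in the puck's side wall.
- **Containers:** all three stand upright on their own coasters. The shoulder centres lie within about 1 mm of the coaster centres in the top view and about 4 mm in the side view.
- **Mug and arm:** the mug stands where it was in both views, and the arm is clear of everything.
- **Disagreements:** the two cameras differ by about 2–5 mm, so I averaged them. The circle fits to the container sides were unreliable and I did not use them, nor the yellow rim fit from the top view.

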